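# Sort the laundry odds and ends and shut the peg tin

## Robot

A 6-joint arm with a two-finger parallel gripper is mounted at the origin on the work surface. World frame = base frame: x ahead of the robot, y to its left, z up, the work surface at z = 0. Lengths are in m, angles in degrees, forces in N, time in s.
With the tool pointing down it reaches from about 0.35 to 0.875 m from the base axis. Payload 4.2 kg.
Tool frame: the origin (TCP) lies midway between the tips of the shut fingers; the grasp point (between the pads) lies 19 mm behind it; y points along the fingers, z is the direction in which the jaws open and shut, and the axes are right-handed (so a half turn about y gives the same grasp; the last joint's range is limited). The gripper opens to 87 mm and grips with 3 to 60 N. Pads are 19 mm wide; open, the fingers measure 117 mm over their backs; the gripper's body (75 mm by 190 mm) begins 51 mm behind the grasp point.
Start: joints at [-50.329, 22.042, 0.453, 0, -68.411, -14.817], TCP at [0.263, -0.567, 0.223] pointing down, gripper open.
Joint ranges: [-179.83, 179.83], [-69.29, 118.12], [-61.27, 80.66], [-181.25, 117.63], [-171.15, -9.14], [-177.46, 177.46]. Speed limits (degrees/s): [159.86, 159.86, 180, 180, 180, 180].

## Interface

Orientations are given as [roll, pitch, yaw] about the fixed x, y, z axes, in that order (R = Rz(yaw) Ry(pitch) Rx(roll)).
In Python, from workcell import env gives the robot as it stands. The module is installed in compiled form; this text tells all that it offers. Calls block until the motion is done:
- env.goto(position, orientation): joint-space move of the TCP to a pose.
- env.move_straight(position, rotation=None, rate=0.15, force_limit=None): straight line of the TCP; rotation=None keeps the orientation; rate is the mean speed in m/s. With force_limit (N) it stops when the force on the tool has changed by that much, and returns True; else False.
- env.set_joints(angles): joint-space move.
- env.gripper_to(opening, grasp_force=None): opening from 0.0 (shut) to 1.0 (fully open); grasp_force is the grip in N (None keeps the last); returns when the fingers have stopped.
- env.dwell(seconds).
- env.inverse_kinematics(position, orientation): joint angles nearest the present ones, or None.
- env.read_state(): the state.
- env.grab_frame(name): name is "scene" or "side" or "wrist"; returns a dict with "image" (480x640x3 uint8, blue, green, red), "fx", "fy", "cx", "cy" (pixels), "position" and "orientation" of the camera in the world. Camera axes: x right, y up, looking along -z (the intrinsics and any distortion apply to the point x, -y, -z); pixel columns grow to the right and rows downward; lengths in m; the calibration is good to about 2 mm. A picture is of the moment at which its call begins. There is no depth.
A pose or a line that the arm cannot do raises env.Unreachable and nothing moves.
- env.close_job(): hands the job in, once; it reports no verdict.
Trained networks look in a picture, given as the dict that the camera call returned (one of the last four; its "shot" number tells which), for a name from the list of things; names that differ only in an ending like _2 or _b are one class to them, and where a whole thing is asked for, a point or a joint stands for the part that bears it (a point fixed in the world has none). Each returns a list of dicts, best first, with "score" (0 to 1); they miss things now and then, are a little off and sometimes report something else, mostly with a low value. They report only what shows in the picture. A call takes as long as a camera call. They do not tell look-alikes from the thing itself.
- env.search_frame(picture, thing): "xyz" ([x, y, z] in m, in world coordinates, good to about 4 mm: the middle of the surface that is visible of it).
- env.trace(picture, thing): "mask" (480x640 bool, what is visible of it).
The state is a dict: "clock": time; "joint_positions": joint angles; "qvel": joint speeds; "joint_torque": joint torques, N m; "position": TCP position; "tool_rot": TCP orientation; "force": force on the tool from outside, world axes, zero at the start; "wrist_torque": the same for the moment, N m; "opening": opening from 0.0 (shut) to 1.0 (fully open).
Only numpy, scipy, OpenCV 4.12 (cv2) and the standard library are available. Lean on these libraries where they do the work, as an engineer would, in place of code of your own. Each camera call takes 0.05 s, during which the arm holds its last target.

## Task

Sort the odds and ends lying on the washing machine: put both wooden pegs in the steel peg tin, lay the white scoop flat in the yellow tray and the blue lint brush flat in the blue tray. When both pegs are in, shut the tin's lid. Leave the bottle and the jar where they stand.

Things in the scene. Friction and masses are not known exactly. Their poses are not given: they have to be found in the camera images.
- peg_a: Wooden spring clip peg lying on the machine, 72 mm long (x), 13 mm wide (y), 12 mm high (z), 15 g. Origin: centre of its underside. It can be pinched across its width at the middle.
- peg_b: Wooden spring clip peg lying on the machine, 72 mm long (x), 13 mm wide (y), 12 mm high (z), 15 g. Origin: centre of its underside. Same as the other peg; either may go in first.
- scoop: Small white plastic scoop, 100 mm long (x), 26 mm high, 25 g. Origin: under the middle of its length, level with the underside. Open square bowl 44 x 42 mm from x = +6 to +50 mm; straight handle from x = -50 to +8 mm, 12 mm wide (y), 18 to 26 mm above the underside (free below). Pinch the handle across its width next to the bowl, about x = -8 mm.
- brush: Blue plastic lint brush, lying pad down, 110 mm long (x), 50 g. Origin: under the middle of its length, at the underside. Head 50 x 32 mm, 18 mm high, from x = +5 to +55 mm; handle from x = -55 to +9 mm, 20 mm wide (y), 15 mm high. Pinch the handle across its width next to the head, about x = -8 mm.
- tin: Stainless steel peg tin, fixed, open at the start, 120 (x) x 120 (y) x 50 mm high, walls and floor 3 mm thick. Origin: centre of its underside; z up. Its lid is hinged along the rim at x = +60 mm, z = 50 mm (axis along y), the side away from the robot.
- lid (a joint): Hinge angle of the tin's flat steel lid (rad): 0 shut, 1.57 upright, at most 1.85 (leaning back). The lid is 120 mm from hinge to free edge with an 8 mm thumb tab beyond, 120 mm wide, 4 mm thick, 90 g. Light friction holds it near upright; pushed from behind towards the robot below about 1.3 rad it falls shut by itself.
- blue_tray: Blue plastic tray, fixed, 110 (x) x 150 (y) x 30 mm high, walls and floor 3 mm thick. Origin: centre of its underside; z up.
- yellow_tray: Yellow plastic tray, fixed, 110 (x) x 150 (y) x 30 mm high, walls and floor 3 mm thick. Origin: centre of its underside; z up.
- bottle: Bystander: green detergent bottle, 66 mm diameter, about 180 mm tall, loose. Origin: centre of its underside.
- jar: Bystander: amber glass jar, 76 mm diameter, about 90 mm tall, loose. Origin: centre of its underside.
Not all that is in view belongs to the job. Leave any green or red look-alike of the peg_a alone.

How it is judged (in metres and radians):
At the end, for the whole second after the job is handed in: Both pegs in the tin (within 50 mm of its centre in x and y, under 35 mm high), lid below 0.08 rad; scoop in the yellow tray, brush in the blue, flat (tilt below 0.2 rad, origin under 14 mm high), within 45 mm (x) and 40 mm (y) of the tray's centre; all at rest (x of peg_a in the frame of tin between -0.05 and 0.05 m and y of peg_a in the frame of tin between -0.05 and 0.05 m and z of peg_a in the frame of tin between -0.005 and 0.035 m and x of peg_b in the frame of tin between -0.05 and 0.05 m and y of peg_b in the frame of tin between -0.05 and 0.05 m and z of peg_b in the frame of tin between -0.005 and 0.035 m and x of scoop in the frame of yellow_tray between -0.045 and 0.045 m and y of scoop in the frame of yellow_tray between -0.04 and 0.04 m and z of scoop in the frame of yellow_tray between -0.005 and 0.014 m and angle between each of scoop, brush's own z axis and vertical below 0.2 rad and x of brush in the frame of blue_tray between -0.045 and 0.045 m and y of brush in the frame of blue_tray between -0.04 and 0.04 m and z of brush in the frame of blue_tray between -0.005 and 0.014 m and value of joint lid below 0.08 rad and linear speed of each of peg_a, peg_b, scoop, brush below 0.03 m/s); the robot touches nothing.
It fails at once if the bottle is disturbed (moved over 20 mm) (distance of bottle from where it was at the start of the episode above 0.02 m).
It fails at once if the jar is disturbed (moved over 20 mm) (distance of jar from where it was at the start of the episode above 0.02 m).
It also fails if it takes over 118 s, if anything falls off the work surface, if the arm or the gripper's body presses on something with over 40 N, if the wrist force passes 120 N, or if a joint passes its speed limit or range.

## Working session

There is one attempt and no reset: what is moved stays moved. The work goes in short steps, each a Python script; the robot and the scene stay as the last script left them, time stands still between calls to the robot, and variables do not carry over. Pictures are saved under pics/ and viewed, and the job is handed in when it is done.

```bash
mkdir -p pics; ls; python3 - <<'E'
from workcell import env
import cv2
print(env.read_state())
for n in ["scene","side","wrist"]:
    f=env.grab_frame(n); cv2.imwrite(f"pics/{n}0.png",f["image"])
    print(n,{k:v for k,v in f.items() if k!="image"})
    for t in ["peg_a","scoop","brush","tin","lid","blue_tray","yellow_tray","bottle","jar"]:
        for d in env.search_frame(f,t): print(n,t,d)
print(env.read_state()["clock"])
E
```

```text
pics
{'clock': 0.0, 'joint_positions': array([-5.03302594e+01,  2.20907482e+01,  3.79457723e-01, -3.01472778e-02,
       -6.84122517e+01, -1.48152684e+01]), 'qvel': array([ 0.03872268,  0.00628102, -0.05196976,  0.04801814,  0.12771308,
        0.13770654]), 'joint_torque': array([-1.62549539e-03, -3.90665352e+01,  1.87401026e+01,  4.21983764e+00,
        1.09158049e-02, -1.80742099e-04]), 'position': array([ 0.26244561, -0.56655069,  0.22145456]), 'tool_rot': array([-8.98734005e+01,  4.51333129e-03,  2.48433549e+01]), 'force': array([ 0.2864043 ,  0.15303949, -0.072162  ]), 'wrist_torque': array([ 0.00746674,  0.01716135, -0.02247212]), 'opening': 0.9991113060383766}
scene {'fx': 538.7840256090512, 'fy': 538.7840256090512, 'cx': 318.1858687621998, 'cy': 252.16085304840882, 'position': array([1.53163345e+00, 1.02508672e-03, 1.16157341e+00]), 'orientation': array([43.42405689,  0.70040719, 89.32800457]), 'shot': 1}
scene peg_a {'xyz': [0.4715, -0.0906, 0.0144], 'score': 0.48}
scene peg_a {'xyz': [0.3536, -0.3263, 0.0109], 'score': 0.38}
scene peg_a {'xyz': [0.6566, 0.2205, 0.117], 'sc
[... 1034 characters left out ...]
15], 'score': 0.69}
side peg_a {'xyz': [0.362, -0.1693, 0.013], 'score': 0.62}
side peg_a {'xyz': [0.4129, -0.2558, 0.0103], 'score': 0.6}
side peg_a {'xyz': [0.4656, -0.3344, 0.0102], 'score': 0.55}
side scoop {'xyz': [0.4334, 0.0756, 0.0142], 'score': 0.86}
side brush {'xyz': [0.3749, 0.2305, 0.0196], 'score': 0.61}
side yellow_tray {'xyz': [0.5817, -0.2129, -0.0], 'score': 0.92}
side jar {'xyz': [0.4515, -0.4488, 0.057], 'score': 0.91}
wrist {'fx': 390.2498745839243, 'fy': 390.2498745839243, 'cx': 314.2343898431652, 'cy': 242.49787115788234, 'position': array([ 0.19207946, -0.59990064,  0.38554909]), 'orientation': array([-1.65434905e+01,  7.99598378e-02,  1.14812418e+02]), 'shot': 3}
1.5
```

View pics/scene0.png

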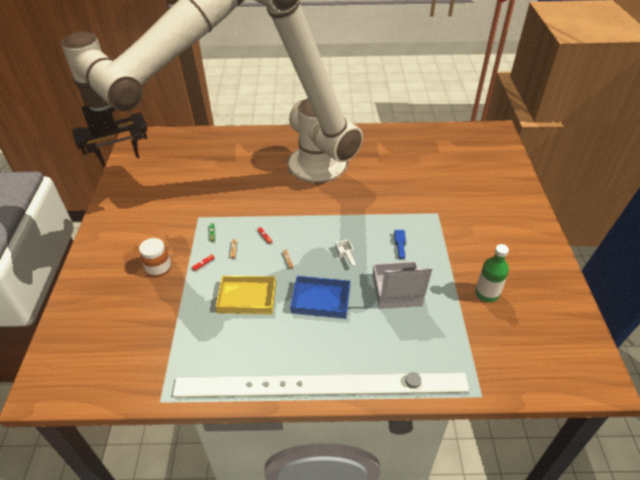

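View pics/side0.png

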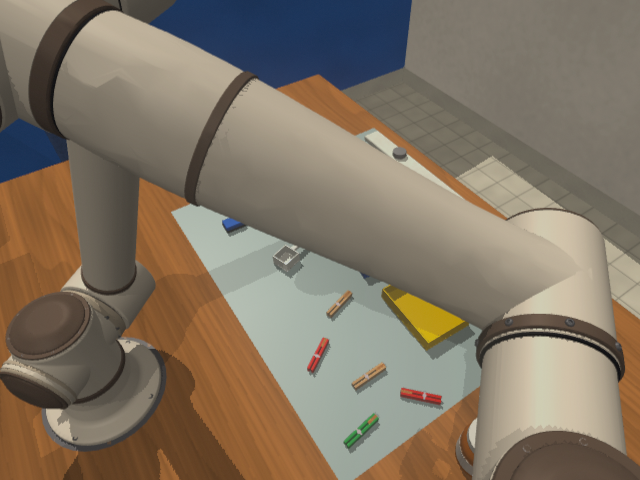

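Scene view: the wooden pegs are at (233,249) and (287,258). The red look-alikes are at (264,235) and (203,263), and the green one is at (212,232). The brush is at (400,243), the scoop at (345,253) and the open tin at (402,285). In the side view, the arm hides the right half. Next I'll take a wrist overview.

```bash
cat > h.py <<'E'
from workcell import env
import numpy as np, cv2
from scipy.spatial.transform import Rotation as R
DOWN=lambda yaw:[-90,0,yaw]
def ray(f,u,v):
    d=np.array([(u-f["cx"])/f["fx"],-(v-f["cy"])/f["fy"],-1.])
    return R.from_euler("xyz",f["orientation"],degrees=True).apply(d)
def unproj(f,u,v,z):
    d=ray(f,u,v); p=np.asarray(f["position"]); return p+d*(z-p[2])/d[2]
def proj(f,P):
    p=R.from_euler("xyz",f["orientation"],degrees=True).inv().apply(np.asarray(P)-f["position"])
    return [f["cx"]+f["fx"]*p[0]/-p[2], f["cy"]-f["fy"]*p[1]/-p[2]]
def maskpose(f,m,z):
    "centre & long-axis deg of min area rect of a mask unprojected at height z"
    v,u=np.nonzero(m)
    P=np.array([unproj(f,a,b,z)[:2] for a,b in zip(u,v)])
    (c,s,a)=cv2.minAreaRect((P*1000).astype(np.float32))
    if s[0]<s[1]: a+=90; s=s[::-1]
    return np.round(np.array(c)/1000,4),np.round(s,1),round((a+90)%180-90,1),np.round(P.mean(0),4)
E
python3 - <<'E'
from h import *
env.goto([0.42,-0.02,0.40],DOWN(0))
f=env.grab_frame("wrist"); cv2.imwrite("pics/w1.png",f["image"])
for t in ["peg_a","scoop","brush","tin","lid","blue_tray","yellow_tray","bottle","jar"]:
    s=env.search_frame(f,t); m=env.trace(f,t)
    print(t,[(d["xyz"],d["score"]) for d in s])
    zz={"peg_a":.010,"scoop":.026,"brush":.017,"blue_tray":.03,"yellow_tray":.03}.get(t)
    if zz:
        for d in m: print("   ",d["score"],maskpose(f,d["mask"],zz), np.median(f["image"][d["mask"]],axis=0))
g=env.grab_frame("scene"); cv2.imwrite("pics/s1.png",cv2.resize(g["image"][200:330,150:520],None,fx=2,fy=2,interpolation=cv2.INTER_CUBIC))
for t in ["tin","blue_tray","yellow_tray"]:
    for d in env.trace(g,t)[:2]: print(t,d["score"],maskpose(g,d["mask"],.03))
print(env.read_state()["clock"],env.read_state()["position"])
E
```

```text
peg_a [([0.3439, -0.3255, 0.0139], 0.95), ([0.4109, -0.254, 0.01], 0.82), ([0.3582, -0.1653, 0.0106], 0.81), ([0.4662, -0.3291, 0.0074], 0.67), ([0.4617, -0.0878, 0.0078], 0.62)]
    0.87 (array([ 0.4698, -0.3345]), array([73.6, 16.3]), -46.0, array([ 0.4706, -0.3357])) [ 48.  58. 193.]
    0.71 (array([ 0.362 , -0.1633]), array([72.8, 17.9]), 32.0, array([ 0.3606, -0.1639])) [ 55.  64. 192.]
    0.7 (array([ 0.3458, -0.3244]), array([72.1, 19.4]), 7.4, array([ 0.3451, -0.3243])) [ 57. 109.  56.]
    0.64 (array([ 0.4623, -0.0891]), array([73.3, 16. ]), 18.1, array([ 0.4617, -0.0897])) [116.  158.  191.5]
    0.55 (array([ 0.4163, -0.2518]), array([73.5, 19.1]), 2.4, array([ 0.4149, -0.2525])) [113. 153. 186.]
scoop [([0.4414, 0.0787, 0.0099], 0.89)]
    0.9 (array([0.455 , 0.0827]), array([102.6,  43.6]), 18.9, array([0.4399, 0.0775])) [193. 199. 198.]
brush [([0.3985, 0.2405, 0.0117], 0.85)]
    0.73 (array([0.4118, 0.2392]), array([108.8,  40.2]), -4.0, array([0.4036, 0.2406])) [166. 101.  56.]
tin [([0.5657, 0.2372, 0.0031], 0.6)]
lid []
blue_tray [([0.6064, 0.0049, 0.002], 0.8)]
yellow_tray [([0.581, -0.1977, 0.0017], 0.78)]
    0.9 (array([ 0.5889, -0.1962]), array([155. , 110.1]), 88.1, array([ 0.578 , -0.1937])) [ 57. 181. 204.]
bottle [([0.5766, 0.4419, 0.0182], 0.85)]
jar [([0.4765, -0.4309, 0.0423], 0.65), ([0.5799, 0.4413, 0.0192], 0.25)]
tin 0.66 (array([0.5877, 0.2319]), array([167.9, 166.9]), 88.8, array([0.5855, 0.2228]))
blue_tray 0.8 (array([0.624 , 0.0035]), array([153.6, 133.4]), 81.6, array([0.6256, 0.0044]))
blue_tray 0.4 (array([ 0.6117, -0.1957]), array([153.7, 131.5]), 87.2, array([ 0.6138, -0.1957]))
yellow_tray 0.72 (array([ 0.6111, -0.1952]), array([158.3, 134.9]), 88.8, array([ 0.6141, -0.1947]))
4.7917 [ 0.41998326 -0.01998444  0.40001947]
```

View pics/w1.png

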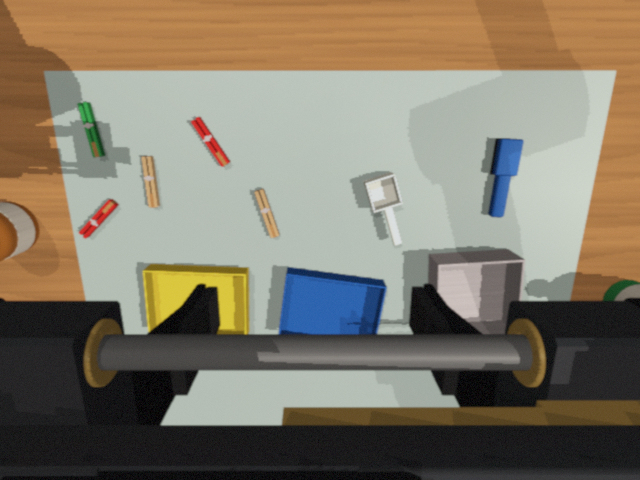

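View pics/s1.png

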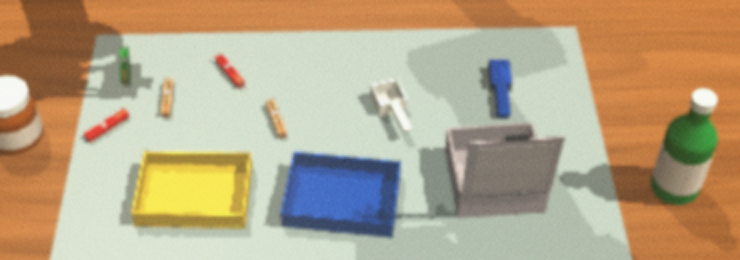

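The crops and the mask colours confirm the pegs. The wooden ones are at wrist (149,181) → (0.415,-0.252) and (266,212) → (0.462,-0.089); the red ones at (211,141) and (98,218) and the green one at (91,130) are decoys. Next is a view of the trays and tin.

```bash
python3 - <<'E'
from h import *
env.goto([0.64,0.0,0.42],DOWN(0))
f=env.grab_frame("wrist"); cv2.imwrite("pics/w2.png",f["image"])
for t in ["tin","lid","blue_tray","yellow_tray"]:
    for d in env.trace(f,t)[:2]: print(t,d["score"],maskpose(f,d["mask"],.05 if t=="tin" else .03))
import pickle; pickle.dump(f,open("w2.pkl","wb"))
g=f["image"]; cv2.imwrite("pics/w2b.png",cv2.resize(g[100:330,60:600],None,fx=1.48,fy=1.48,interpolation=cv2.INTER_CUBIC))
E
```

```text
tin 0.69 (array([0.6051, 0.2493]), array([211.1, 171.5]), -86.5, array([0.6033, 0.2213]))
lid 0.76 (array([0.6683, 0.2698]), array([200.4,  48. ]), 90.0, array([0.6693, 0.2646]))
lid 0.39 (array([ 0.4338, -0.2431]), array([47.7, 16.3]), 1.1, array([ 0.4331, -0.2431]))
blue_tray 0.95 (array([0.6121, 0.0039]), array([150.1, 110.1]), 81.9, array([0.6106, 0.0038]))
yellow_tray 0.7 (array([ 0.5993, -0.1959]), array([156.3, 110.7]), 87.3, array([ 0.5978, -0.1963]))
```

View pics/w2.png

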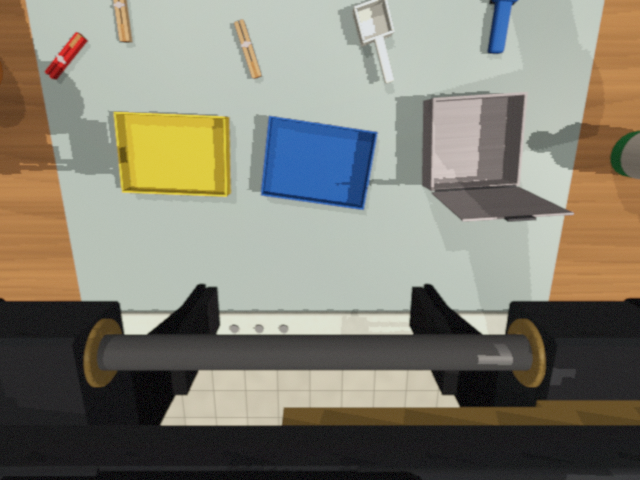

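Wrist view 2: the yellow tray spans (115–230,112–196), the blue tray (262–377,116–209), and the tin rim has corners near (425,95), (524,94), (519,185) and (431,188), with the lid leaning towards the bottom. I'll fix the tin pose from the rim corners, then go straight to close looks at the pegs.

```bash
python3 - <<'E'
from h import *
import pickle; f=pickle.load(open("w2.pkl","rb"))
P=[unproj(f,*c,.05)[:2] for c in [(424.5,95),(524,94),(519.5,185),(431,188)]]
print(np.round(P,4),np.mean(P,0))
for n,(x,y) in {"A":(.4149,-.252),"B":(.462,-.0895)}.items():
    env.goto([x+.07,y,.20],DOWN(0))
    w=env.grab_frame("wrist"); 
    cv2.imwrite(f"pics/close{n}.png",w["image"])
    for d in env.trace(w,"peg_a"): 
        if d["score"]>.4: print(n,d["score"],maskpose(w,d["mask"],.009), np.median(w["image"][d["mask"]],axis=0))
print(env.read_state()["clock"])
E
python3 -c "
import cv2,numpy as np
cv2.imwrite('pics/closeAB.png',np.hstack([cv2.resize(cv2.imread(f'pics/close{n}.png'),(400,300)) for n in 'AB']))"
```

```text
[[0.5232 0.1404]
 [0.5222 0.2675]
 [0.6386 0.2792]
 [0.6426 0.1588]] [0.5816468  0.21145974]
A 0.97 (array([ 0.4627, -0.0903]), array([73.7, 17.3]), 16.6, array([ 0.4618, -0.0906])) [110. 155. 197.]
A 0.95 (array([ 0.4167, -0.253 ]), array([72.1, 13.3]), 1.3, array([ 0.4166, -0.2529])) [125. 172. 205.]
A 0.9 (array([ 0.3628, -0.1637]), array([72.8, 16.4]), 32.4, array([ 0.3621, -0.1642])) [ 50.  55. 202.]
A 0.73 (array([ 0.3467, -0.3251]), array([72.3, 15.5]), 8.4, array([ 0.3459, -0.3253])) [ 88. 162.  71.]
A 0.63 (array([ 0.4704, -0.3359]), array([74.3, 13.5]), -46.8, array([ 0.4698, -0.3354])) [ 58.  66. 202.]
B 0.97 (array([ 0.4702, -0.3354]), array([76.5, 18.1]), -47.2, array([ 0.4695, -0.3346])) [ 29.  32. 143.]
B 0.83 (array([ 0.3699, -0.3212]), array([26.9, 19.8]), 7.6, array([ 0.3697, -0.3213])) [ 59.  113.   60.5]
B 0.7 (array([ 0.3742, -0.1559]), array([46.9, 14.1]), 32.6, array([ 0.375 , -0.1558])) [ 64.  75. 210.]
B 0.63 (array([ 0.4629, -0.0898]), array([71.6, 13.3]), 16.9, array([ 0.4629, -0.0896])) [128. 176. 209.]
B 0.57 (array([ 0.4166, -0.2522]), array([72.2, 17.8]), 1.3, array([ 0.4155, -0.2523])) [ 92. 129. 158.]
8.225
```

View pics/closeAB.png

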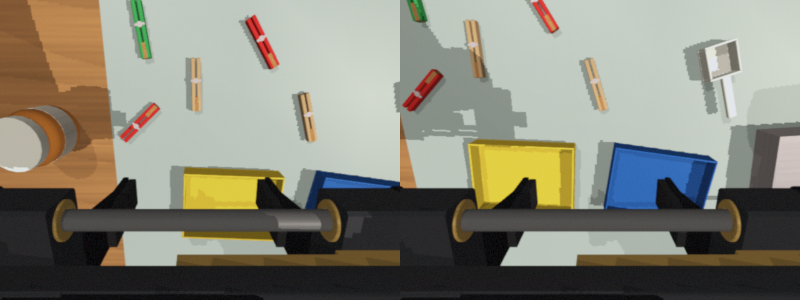

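Close-ups confirm that peg A is at (0.4167,-0.253) at 1.3° and peg B at (0.4629,-0.0898) at 16.9°, both wood-coloured. I'll grasp B and look at the tin from above on the way.

```bash
cat >> h.py <<'E'
def pick(x,y,yaw,z,op=.5,force=15,zup=.16):
    env.gripper_to(op)
    env.goto([x,y,.10],DOWN(yaw))
    hit=env.move_straight([x,y,z],rate=.12,force_limit=12)
    env.gripper_to(0,force)
    s=env.read_state(); print("grip",hit,s["opening"],s["position"],s["clock"])
    env.move_straight([x,y,zup],rate=.2)
    s=env.read_state(); print("lift",s["opening"],s["force"])
E
python3 - <<'E'
from h import *
pick(.4629,-.0898,16.9,.004)
env.goto([.63,.17,.36],DOWN(0))
f=env.grab_frame("wrist"); cv2.imwrite("pics/tin1.png",f["image"])
import pickle; pickle.dump(f,open("tin1.pkl","wb"))
for t in ["tin","lid"]:
    print(t,env.search_frame(f,t),[maskpose(f,d["mask"],.05) for d in env.trace(f,t)])
E
```

```text
grip False 0.14937313565976731 [ 0.46295786 -0.08978796  0.00414599] 11.35
lift 0.14862307790152388 [ 0.4416065   1.08792794 -0.2657719 ]
tin [{'xyz': [0.6067, 0.2247, 0.004], 'score': 0.62}, {'xyz': [0.6517, 0.2215, 0.1237], 'score': 0.62}] [(array([0.6087, 0.2329]), array([175.5, 152.7]), 4.1, array([0.6046, 0.2208]))]
lid [{'xyz': [0.6498, 0.2211, 0.1231], 'score': 0.87}, {'xyz': [0.6094, -0.0024, 0.003], 'score': 0.27}] [(array([0.6705, 0.2373]), array([155.5,  54.6]), -86.4, array([0.6687, 0.2357])), (array([ 0.5992, -0.1558]), array([121.1, 109.3]), 87.3, array([ 0.5985, -0.152 ])), (array([0.7836, 0.168 ]), array([229.4,  41.5]), -0.3, array([0.757 , 0.1685]))]
```

View pics/tin1.png

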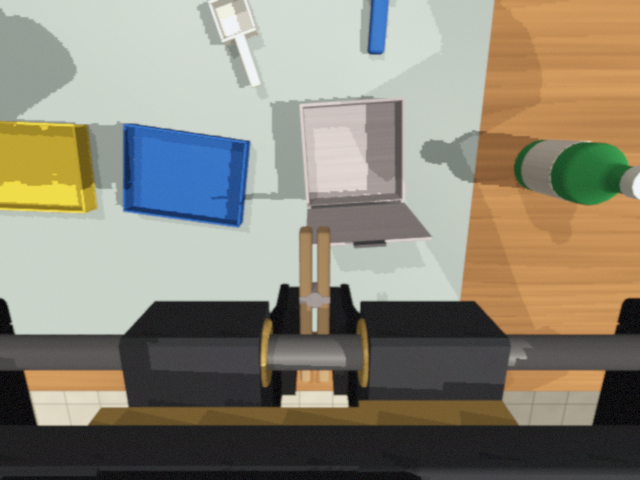

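The peg is held square between the fingers at (315,300). The tin rim corners are near (301,103), (403,100), (404,200) and (307,205), and the lid leans back to row 240.

```bash
python3 - <<'E'
from h import *
import pickle; f=pickle.load(open("tin1.pkl","rb"))
P=[unproj(f,*c,.05)[:2] for c in [(301,103),(403,100),(404,200),(307,205)]]
print(np.round(P,4),np.mean(P,0)); P=np.array(P)
for i in range(4): d=P[(i+1)%4]-P[i]; print(np.hypot(*d),np.degrees(np.arctan2(d[1],d[0])))
# refine: fit tin yaw/centre by overlay
g=f["image"].copy()
for cx,cy,yw,col in [(.583,.2215,3,(0,0,255))]:
    r=R.from_euler("z",yw,degrees=True)
    for z,h in [(.05,.06),(.0,.06),(.003,.057)]:
        q=[proj(f,r.apply([sx*h,sy*h,z])+[cx,cy,0]) for sx,sy in [(-1,-1),(-1,1),(1,1),(1,-1)]]
        cv2.polylines(g,[np.int32(np.array(q)*8)],True,col if z else (255,0,0),1,shift=3)
cv2.imwrite("pics/tinov.png",cv2.resize(g[70:270,240:480],None,fx=3,fy=3,interpolation=cv2.INTER_CUBIC))
E
```

```text
[[0.5256 0.1534]
 [0.5225 0.2695]
 [0.6375 0.278 ]
 [0.6436 0.1595]] [0.58228701 0.21507758]
0.11613618866739743 91.50717092972505
0.11525875694209187 4.217478008512924
0.11865475182576095 -87.05532397530871
0.11814377685650547 -177.05284983537828
```

View pics/tinov.png

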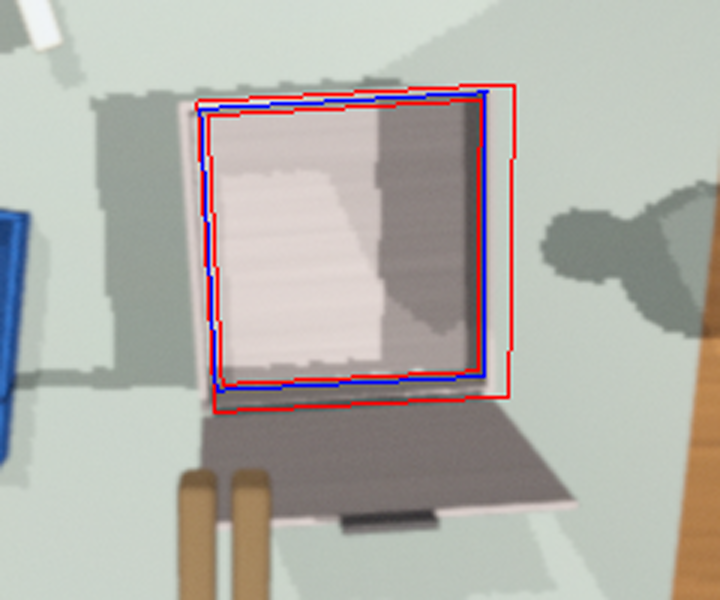

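```bash
cat >> h.py <<'E'
TIN=np.array([.583,.215]); TY=2.5
def tinp(x,y,z): return list(R.from_euler("z",TY,degrees=True).apply([x,y,0])+[TIN[0],TIN[1],z])
def drop_tin(y):
    env.goto(tinp(-.012,y,.16),DOWN(TY))
    hit=env.move_straight(tinp(-.012,y,.016),rate=.12,force_limit=10)
    env.gripper_to(.35); s=env.read_state(); print("drop",hit,s["position"],s["force"])
    env.move_straight(tinp(-.012,y,.16),rate=.2)
E
python3 - <<'E'
from h import *
import pickle; f=pickle.load(open("tin1.pkl","rb"))
for z in (.15,.16,.168,.17): print(z,unproj(f,313,244,z)[:2],unproj(f,432,237,z)[:2])
drop_tin(-.024)
pick(.4167,-.253,1.3,.004)
env.goto([.50,.05,.20],DOWN(TY))
drop_tin(.024)
env.goto(tinp(.03,0,.34),DOWN(0))
f=env.grab_frame("wrist"); cv2.imwrite("pics/tin2.png",f["image"])
print([(d["xyz"],d["score"]) for d in env.search_frame(f,"peg_a")],env.read_state()["clock"])
E
```

```text
0.15 [0.66354083 0.16732954] [0.6563775  0.28504748]
0.16 [0.66054469 0.16739088] [0.65357392 0.28194436]
0.168 [0.65814777 0.16743996] [0.65133105 0.27946185]
0.17 [0.65754854 0.16745223] [0.65077033 0.27884123]
drop False [0.57204602 0.19049595 0.01598557] [-0.57081279 -0.13916218 -0.18919574]
grip False 0.147197361610751 [ 0.41675483 -0.25303108  0.00417753] 21.5
lift 0.14888086508695886 [ 0.39454245 -0.41095483 -0.57562906]
drop False [0.56995481 0.23844389 0.01598393] [-0.32467362 -0.27441438 -0.50644537]
[([0.5742, 0.1899, 0.0092], 0.86), ([0.5666, 0.2383, 0.0141], 0.62)] 28.2083
```

View pics/tin2.png

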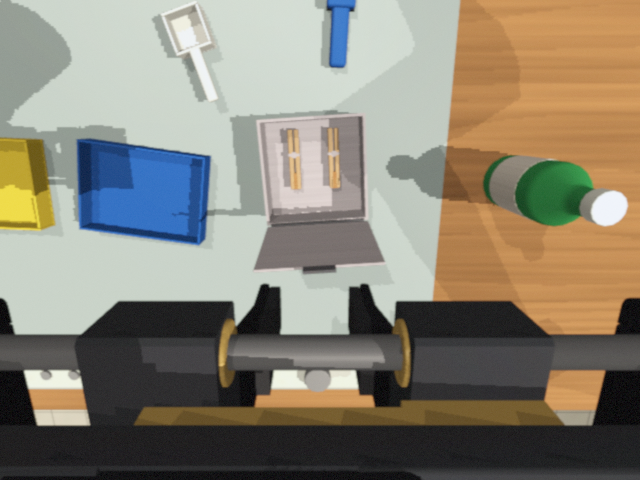

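Both pegs lie flat in the tin, at (294,158) and (334,157). The lid leans back with its edge at row ~265, about x=0.655. I'll shut it from behind.

```bash
python3 - <<'E'
from h import *
env.gripper_to(0)
y=.219
env.goto([.73,y,.26],DOWN(TY))
env.move_straight([.73,y,.135],rate=.15)
h=env.move_straight([.61,y,.135],rate=.08,force_limit=15)
s=env.read_state(); print(h,s["position"],s["force"])
env.move_straight([.64,y,.20],rate=.2)
env.dwell(.5)
env.goto([.60,.2,.36],DOWN(0))
f=env.grab_frame("wrist"); cv2.imwrite("pics/lid1.png",f["image"])
print(env.read_state()["clock"])
E
```

```text
False [0.6103458  0.21897551 0.13483769] [-0.94748096 -0.40561201 -0.66654744]
34.0333
```

View pics/lid1.png

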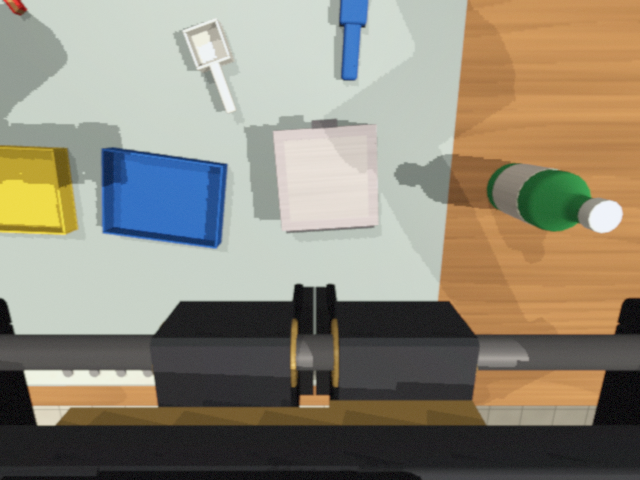

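The lid is shut: a flat square at (275–378,125–230). Next is a close look at the scoop and brush.

```bash
python3 - <<'E'
from h import *
env.goto([.50,.15,.28],DOWN(0))
f=env.grab_frame("wrist"); cv2.imwrite("pics/sb.png",f["image"])
import pickle; pickle.dump(f,open("sb.pkl","wb"))
for t,z in (("scoop",.026),("brush",.017)):
    for d in env.trace(f,t)[:1]: print(t,d["score"],maskpose(f,d["mask"],z))
E
```

```text
brush 0.84 (array([0.4119, 0.2427]), array([108.2,  34.1]), -3.0, array([0.4032, 0.2431]))
```

View pics/sb.png

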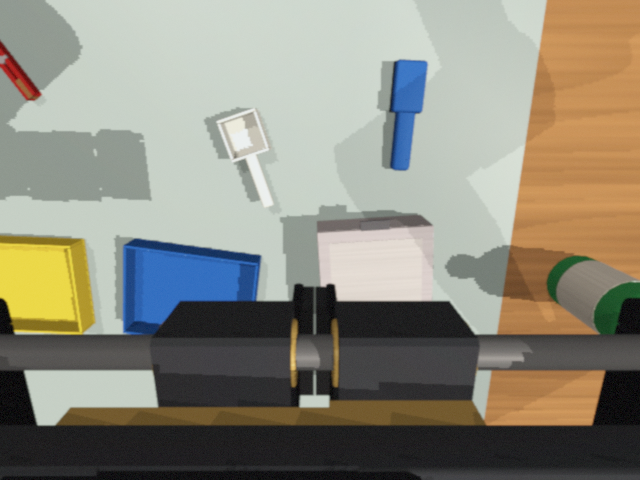

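Scoop: bowl centre (243,135), handle from (251,157) to (269,205). Brush: head (409,85), handle from (404,114) to (401,168). I'll derive the axes from these pixels.

```bash
python3 - <<'E'
from h import *
import pickle; f=pickle.load(open("sb.pkl","rb"))
def ax(a,b,z):
    A,B=unproj(f,*a,z)[:2],unproj(f,*b,z)[:2]; d=B-A; print(np.round(A,4),np.round(B,4),np.hypot(*d),np.degrees(np.arctan2(d[1],d[0])))
ax((243,134.5),(269,205),.026)
ax((251,157),(269,205),.026)
ax((238,113.5),(269,205),.026)
ax((404,114),(401,168),.015)
ax((410,61),(401,168),.016)
im=f["image"]; v,u=np.nonzero((im[...,0]>90)&(im[...,2]<90)&(im[...,0].astype(int)-im[...,2]>50)); m=(u>370)&(u<440)&(v<180)
mm=np.zeros(im.shape[:2],bool); mm[v[m],u[m]]=1; hd=mm.copy(); hd[:118]=0
print(maskpose(f,mm,.016),maskpose(f,hd,.014))
w=(im.min(2)>195); w[:,:200]=0; w[:,300:]=0; w[:160]=0; w[215:]=0; print(w.sum(),maskpose(f,w,.026))
E
```

```text
[0.4298 0.0757] [0.5033 0.1   ] 0.07746264008264052 18.279303668927266
[0.4524 0.0829] [0.5033 0.1   ] 0.053683141052263315 18.59494896954645
[0.4092 0.0717] [0.5033 0.1   ] 0.09824079555997853 16.73754983844147
[0.4095 0.2423] [0.4649 0.2426] 0.05543143972087063 0.3686562441386716
[0.3591 0.2448] [0.4648 0.2424] 0.10572305039004136 -1.2875774151202946
(array([0.4123, 0.2436]), array([107.7,  31.2]), -2.3, array([0.4034, 0.2437])) (array([0.4397, 0.242 ]), array([53.3, 18.5]), -2.6, array([0.439 , 0.2421]))
4513 (array([0.4844, 0.0787]), array([108.6,  57.8]), 90.0, array([0.4849, 0.078 ]))
```

```bash
cat >> h.py <<'E'
def place(c,tray_yaw,objdir_pick,yaw_pick,ztcp,off=-.008):
    best=None
    for t in (tray_yaw+90,tray_yaw-90):
        rot=(t-objdir_pick+180)%360-180
        yaw=yaw_pick+rot; d=np.array([np.cos(np.radians(t)),np.sin(np.radians(t))])
        p=np.array(c)+off*d
        q=env.inverse_kinematics([*p,ztcp],DOWN(yaw))
        print(t,yaw,None if q is None else np.round(q,0))
        if q is not None:
            cost=np.abs(q-env.read_state()["joint_positions"]).max()
            if best is None or cost<best[0]: best=(cost,p,yaw)
    _,p,yaw=best
    env.goto([*p,.16],DOWN(yaw))
    hit=env.move_straight([*p,ztcp],rate=.1,force_limit=8)
    s=env.read_state(); print("place",hit,s["position"],s["force"],s["opening"])
    env.gripper_to(.35); env.move_straight([*p,.16],rate=.2)
E
python3 - <<'E'
from h import *
pick(.4634,.087,18,.005,op=.5,force=12)
place((.599,-.196),-2.7,198,18,.0095)
env.goto([.66,-.19,.30],DOWN(0))
f=env.grab_frame("wrist"); cv2.imwrite("pics/p1.png",f["image"])
print([(d["xyz"],d["score"]) for d in env.search_frame(f,"scoop")],env.read_state()["clock"])
E
```

```text
grip False 0.1352576982812898 [0.463464   0.08701442 0.00509096] 38.1583
lift 0.1394138587706882 [-0.07627133  0.55835654 -0.36796584]
87.3 -92.7 None
-92.7 87.30000000000001 [ -3.  35. -13.   0. -43.  -0.]
place False [ 0.59989327 -0.18807878  0.01021946] [-0.50489202 -0.67829215  0.56306856] 0.13943436061408776
[([0.6006, -0.2156, 0.0063], 0.86)] 45.3417
```

View pics/p1.png

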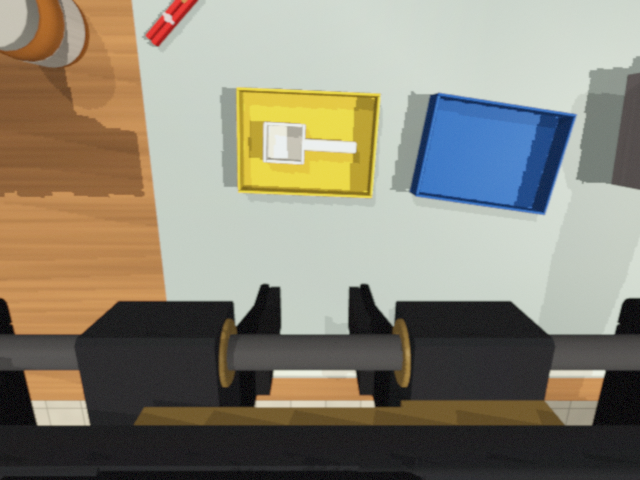

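The scoop lies flat in the yellow tray, spanning (262–356,122–163). The brush is next.

```bash
python3 - <<'E'
from h import *
env.goto([.50,.15,.25],DOWN(0))
pick(.418,.2432,-2.4,.004,op=.5,force=20)
env.goto([.5,.1,.2],DOWN(40))
place((.612,.004),-8.1,177.6,-2.4,.0085)
env.goto([.66,.0,.34],DOWN(0))
f=env.grab_frame("wrist"); cv2.imwrite("pics/p2.png",f["image"])
for t,z in (("scoop",.024),("brush",.019),("yellow_tray",.03),("blue_tray",.03)): print(t,[maskpose(f,d["mask"],z) for d in env.trace(f,t)[:1]],[(d["xyz"],d["score"]) for d in env.search_frame(f,t)][:1])
print(env.read_state()["clock"])
g=env.grab_frame("scene");cv2.imwrite("pics/s2.png",g["image"])
E
```

```text
grip False 0.22989884681790146 [0.41815018 0.24343172 0.00433417] 49.6333
lift 0.22517840643571124 [ 0.33663349 -0.96643304 -0.16371452]
81.9 -98.1 [ 15.  33. -15.   0. -41. 157.]
-98.1 81.9 [ 16.  34. -15.   0. -41. -24.]
place False [0.61362556 0.01203347 0.00920769] [-0.21652183  0.23995585 -0.82234495] 0.22374001988014494
scoop [(array([ 0.5984, -0.1977]), array([104.2,  42.5]), 90.0, array([ 0.5987, -0.2111]))] [([0.6008, -0.2196, 0.0164], 0.97)]
brush [(array([0.6126, 0.0049]), array([108.3,  32.5]), 81.4, array([ 0.6116, -0.0019]))] [([0.6131, -0.0079, 0.0197], 0.77)]
yellow_tray [(array([ 0.5998, -0.1953]), array([157.2, 110.1]), 87.6, array([ 0.5976, -0.193 ]))] [([0.5975, -0.1936, 0.0029], 0.93)]
blue_tray [(array([0.6117, 0.0035]), array([150.7, 110.9]), 81.8, array([0.61  , 0.0047]))] [([0.604, 0.0047, 0.0028], 0.66)]
57.325
```

View pics/p2.png

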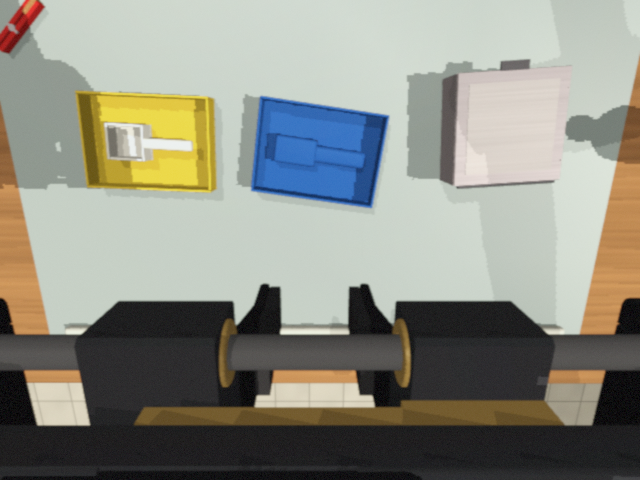

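View pics/s2.png

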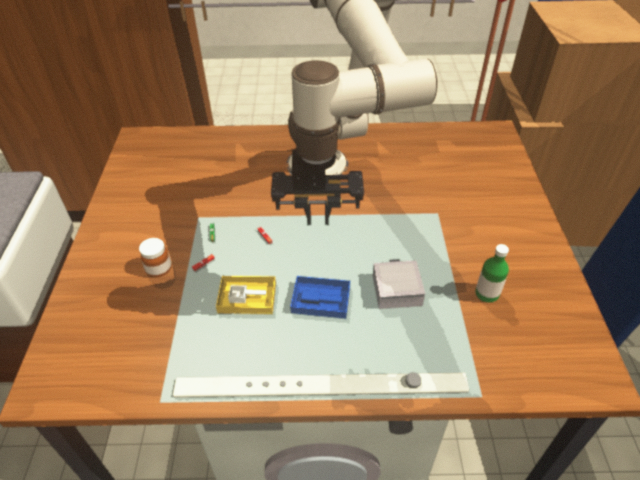

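The scoop (104–192,122–160) and brush (273–364,133–167) lie flat near the centres of their trays, within 3 mm by the masks. The lid looks flat, and the bottle (492,277) and jar (155,257) have not moved. I'll touch the lid's free edge gently to check its height, then hand in.

```bash
python3 - <<'E'
from h import *
env.gripper_to(0)
env.goto(tinp(-.045,0,.12),DOWN(TY))
h=env.move_straight(tinp(-.045,0,.05),rate=.03,force_limit=4)
print(h,env.read_state()["position"],env.read_state()["force"])
env.move_straight(tinp(-.045,0,.2),rate=.15)
env.goto([.6,.1,.40],DOWN(0))
f=env.grab_frame("wrist"); cv2.imwrite("pics/end.png",f["image"])
g=env.grab_frame("side"); cv2.imwrite("pics/endside.png",g["image"]); print(env.read_state()["clock"])
E
```

```text
True [0.5380604  0.21304213 0.05438243] [-0.79811827  0.85142142  3.78157566]
63.5583
```

View pics/end.png

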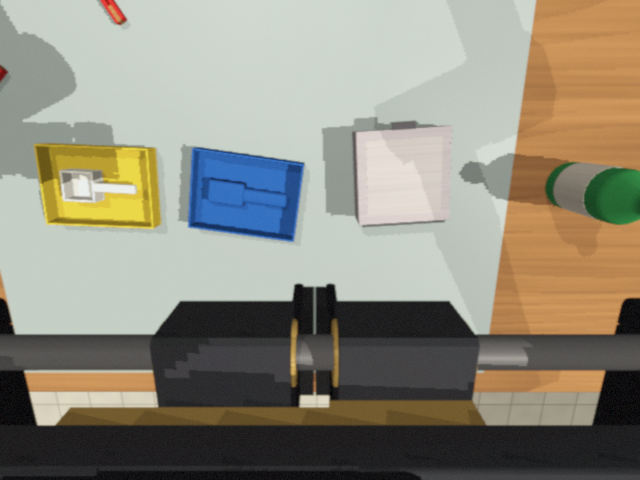

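The fingertips touched the lid at z = 0.054 near its free edge, which is the height of the rim plus the lid thickness, so it is shut. The picture shows everything in place and the gripper clear, so I'm handing in.

```bash
python3 -c "
from workcell import env
env.close_job(); print(env.read_state()['clock'])"
```

```text
the job is handed in; nothing more can be done
the job is handed in; nothing more can be done
```

I finished the sorting and handed the job in shortly after 63.6 s on the robot's clock, against the 118 s limit. The robot reported no verdict.

- **Pegs and tin:** Both wooden pegs went into the tin, and I saw them lying flat before I shut the lid from behind. A gentle touch near the lid's free edge met it at z = 0.054 m, which is the shut height. I couldn't see the pegs again after that.
- **Scoop and brush:** The scoop lies flat in the yellow tray and the brush flat in the blue tray. The image masks put each within about 3 mm of its tray's centre.
- **Left alone:** I didn't touch the red and green look-alike pegs. The bottle and jar show no visible movement between the first and later scene pictures.
- **Disagreement:** My first corner reading of the tin's rim was inconsistent, with sides of about 115 to 127 mm. I corrected the tin's position by hand from a closer picture before placing the pegs. No check failed after that.

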